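# Re-set a ratchet-propped carving board to its lowest notch

### The arm

A 7-joint arm with a two-finger parallel gripper is mounted at the origin on the work surface. World frame = base frame: x ahead of the robot, y to its left, z up, the work surface at z = 0. Lengths are in mm, angles in rad, forces in N, time in s.
With the tool pointing down it reaches from about 400 to 875 mm from the base axis. Payload 4.4 kg.
Tool frame: the origin (TCP) lies midway between the tips of the shut fingers; the grasp point (between the pads) lies 19 mm behind it; z points along the fingers, y is the direction in which the jaws open and shut (so a half turn about z gives the same grasp; the last joint's range is limited). The gripper opens to 85 mm and grips with 20 to 120 N. Pads are 22 mm wide; open, the fingers measure 114 mm over their backs; the gripper's body (76 mm by 85 mm) begins 54 mm behind the grasp point. The pads swing forward as they close: fully open they stand 13 mm farther back than shut.
Start: joints at [-1.274, 0.628, 0.038, 1.517, -0.027, 0.996, -0.02], TCP at [230.658, 607.713, 231.313] pointing down, gripper open.
Joint ranges: [-3.06, 3.06], [-0.37, 2.12], [-1.25, 1.32], [0.18, 2.47], [-1.1, 4.24], [0.23, 1.98], [-2.94, 2.94]. Speed limits (rad/s): [2.57, 2.57, 3.14, 3.14, 3.14, 3.14, 3.14].

### API

Orientations are given as a 3x3 rotation matrix whose columns are the frame's x, y, z axes.
In Python, from bench import * gives the robot as it stands.
- The arm moves only by the tool step_arm, never from a script. Its argument "deltas" is text: rows parted by semicolons, each of 4 numbers parted by spaces: the shift along the tool's x, y, z in cm, then the turn about the tool's z in degrees. A call has 1 to 20 rows; each row is the pose to reach, as a shift and turn from the pose commanded when the call began, along the tool's axes at that moment; what a row does not reach only later rows make up. A row lasts 1/8 s, in which the tool goes at most 62.5 mm and 10.7 degrees, less where a joint would pass 70% of its speed; a pose out of reach is approached as far as the arm can. A call with a gripper value outside its range is refused whole. "hand" is the finger opening in cm, from 0 to 8.54, set as the call begins (left out, the last holds). The fingers move at their own pace and stop on an object; "grip_force" is the grip in N (left out, the last holds). Time passes only in rows, so rows that repeat a pose let the fingers close. It gives the time, the measured TCP pose, the force and the opening at its end, in the units of the state.
- observe(): the state, without advancing time (a new reading comes with each control period).
- grab_frame(name): name is "scene" or "top" or "wrist"; returns the picture (420x560x3 uint8, red, green, blue); there is no depth.
- calibration(name): a dict with "fx", "fy", "cx", "cy" (pixels), "k1" (the pictures are not rectified: a ray, as slopes to the right and down, at radius r is drawn at 1 + k1 r^2 times it, then the intrinsics apply), "xyz" and "attitude" of the camera in the world. Camera axes: x right, y down, z forward; pixel columns grow to the right and rows downward; lengths in mm; the calibration is good to about 2 mm. A picture is of the moment at which its call begins: read the wrist's pose just before it. calibration takes no time and is no camera call; for the wrist camera it gives the pose at the moment of the call.
- finish_job(): hands the job in, once; it reports no verdict.
The state is a dict: "time": time; "joint_positions": joint angles; "qvel": joint speeds; "joint_torque": joint torques, N m; "tool_pos": TCP position; "orientation": TCP orientation; "ft_force": force on the tool from outside, world axes, zero at the start; "torque": the same for the moment, N m; "grip_width": finger opening in mm.
Only numpy, scipy, OpenCV 4.12 (cv2) and the standard library are available. Lean on these libraries where they do the work, as an engineer would, in place of code of your own. Each camera call takes 0.05 s, during which the arm holds its last target. There are 200 camera calls.

### The job

The tilting carving board on the bench is propped too steep. Lift it by its bar past the top notch, only until it comes firmly against the spring buffer and the pawl tips over, lower it by hand all the way down flat, then raise it again and leave it propped on its lowest notch. Move it gently: never let it drop, do not force it against the buffer or the pawl, and leave the things around it where they are.

Things in the scene. Friction and masses are not known exactly. Their poses are not given: they have to be found in the camera images.
- easel: Fixed wooden frame of the tilting board, 250 mm deep, 340 mm wide. Origin: on the bench top, directly below the middle of the hinge axis. Its x points from the hinge to the board's free edge, y runs along the hinge axis, which lies 75 mm above the origin.
- board (a joint): Tilt of the board, rad: 0 = flat, growing as the far free edge (+x) rises. Plywood, 197 x 270 mm, a plaster relief fixed on it; 0.6 to 1.0 kg, so 2 to 4 N upward at the bar carry it when flat. Hinge damped (0.75 N m s/rad: 0.9 N at the bar at 0.3 rad/s), yet the board falls if let go between notches. It starts propped on the middle or the top one of three notches.
- bar (a point): Middle of the round steel bar to lift by: 14 mm thick, 160 mm long, parallel to the hinge, 260 mm from the hinge axis in the board's mid-plane, on two flat arms 140 mm apart; free gap to the board's edge 54 mm. Pinch it from above, fingers closing across it: it turns between the fingers as the board tilts. Board flat: 75 mm above the bench.
- sector (a point): Centre of the steel ratchet sector at the +y end of the hinge, fixed to the board. As the board rises a pawl clicks under its teeth and then props it, at tilts of 0.35, 0.56 and 0.77 rad (within 0.02); each is taken once the board is about 0.03 rad above it. The board cannot go down from a notch.
- pawl (a point): Foot of the weighted pawl (57 mm tall, seen beyond the sector). It leans on the sector; tipped over backwards, away from the sector, it stays there and the board can go down past all the notches. On the last way down to flat (below 0.5 rad) a lug on the board tips it back with a light push, so that it catches again on the next rise.
- hinge (a point): Middle of the hinge axis. A spring buffer stands at its +y end, on the robot's side. Above the last notch a pin on the sector meets it at a tilt between 0.98 and 1.33 rad, differing each time and not measured. From there the load at the bar grows some 1000 N per rad; the pawl tips over (it takes half a second) about 0.005 rad further, 3 to 6 N above the carried weight. Stop at 7 to 10 N above it.
- bracket: Fixed steel bracket, 200 mm long, beside the +y end of the hinge; carries pawl and buffer; origin as easel. It must not be loaded beyond 60 N: that is 14 N at the bar above the weight when lifting against the buffer, or 8 N pushing down at the bar on a propped board, or a drop onto the pawl. Lower the board slower than 0.7 rad/s.
- baluster: Bystander: small plaster baluster, 64 mm across and 140 mm high, standing. Origin: centre of its underside.
- mallet: Bystander: hammer lying on the bench, along its x axis, about 260 mm long. Origin: underside.
- tin: Bystander: round tin, 84 mm across and 110 mm high, standing. Origin: centre of its underside.

How it is judged (in metres and radians):
On the way, in this order (a step that is already met when the one before it is completed fails the run):
1. the board has been lifted past its top notch (value of joint board above 0.93 rad).
2. the board has been lowered flat (value of joint board below 0.035 rad), for 0.1 s.
At the end, for the whole second after the job is handed in: The board rests, let go and still (under 0.02 rad/s), propped on its lowest notch (tilt between 0.32 and 0.39 rad), after having been lifted past the top notch and lowered flat; baluster, mallet and tin are within 30 mm of where they stood (value of joint board between 0.32 and 0.39 rad and velocity of joint board between -0.02 and 0.02 rad/s and distance of each of baluster, mallet, tin from where it was at the start of the episode below 0.03 m); the robot touches nothing.
It fails at once if the bracket with its pawl and buffer loaded with more than 60 N (contact force between bracket and anything else above 60 N).
It fails at once if the board dropped (falling faster than 0.7 rad/s) (velocity of joint board below -0.7 rad/s).
It fails at once if a bystander knocked over or pushed away (distance of any of baluster, mallet, tin from where it was at the start of the episode above 0.03 m).
It also fails if it takes over 72 s, if anything falls off the work surface, if the arm or the gripper's body presses on something with over 40 N, if the wrist force passes 120 N, or if a joint passes its speed limit or range.

## Working session

There is one attempt and no reset: what is moved stays moved. The work goes in short steps, Python scripts to look and compute and a tool call to move; the robot and the scene stay as the last step left them, time stands still between calls to the robot, and variables do not carry over. Pictures are saved under pics/ and viewed, about 8 in all and at most 12, crops included, and the job is handed in when it is done.

Besides the shell and the picture viewer there is one more tool, called after ">>>" as a command line: name --argument value ..., lists and objects as JSON in quotes. step_arm: Moves the arm, as the interface text tells. Its arguments: {"type":"object","properties":{"deltas":{"type":"string"},"hand":{"type":"number"},"grip_force":{"type":"number"}},"required":["deltas"]}

```bash
mkdir -p pics; ls
cat > h.py <<'E'
from bench import *
import numpy as np, cv2
def save(n,f):
    im=grab_frame(n); cv2.imwrite('pics/'+f,cv2.cvtColor(np.asarray(im),cv2.COLOR_RGB2BGR)); return im
def ray(c,u,v):
    p=cv2.undistortPoints(np.array([[[u,v]]],float),np.array([[c['fx'],0,c['cx']],[0,c['fy'],c['cy']],[0,0,1.]]),np.array([c['k1'],0,0,0.]))[0,0]
    d=np.array(c['attitude'])@np.array([p[0],p[1],1.]); return np.array(c['xyz'],float),d/np.linalg.norm(d)
def onz(c,u,v,z):
    o,d=ray(c,u,v); return o+d*(z-o[2])/d[2]
def tri(c1,p1,c2,p2):
    o1,d1=ray(c1,*p1);o2,d2=ray(c2,*p2)
    t=np.linalg.lstsq(np.c_[d1,-d2],o2-o1,rcond=None)[0]
    a=o1+d1*t[0];b=o2+d2*t[1]; return (a+b)/2,np.linalg.norm(a-b)
def proj(c,P):
    R=np.array(c['attitude']);q=R.T@(np.array(P,float)-np.array(c['xyz']));x,y=q[:2]/q[2];s=1+c['k1']*(x*x+y*y)
    return np.array([c['fx']*x*s+c['cx'],c['fy']*y*s+c['cy']])
E
python3 - <<'E'
from h import *
import json
print(observe())
for n in('scene','top','wrist'):
    print(n,calibration(n))
a=save('scene','s1.png');b=save('top','t1.png')
E
```

```text
pics
{'time': 0.0, 'joint_positions': array([-1.27380917,  0.62932669,  0.03841299,  1.51838142, -0.02702144,
        0.99630313, -0.02000357]), 'qvel': array([-0.00129654,  0.00068178,  0.0001775 , -0.00226255, -0.00055126,
       -0.00146618, -0.00147961]), 'joint_torque': array([-2.03606595e-05, -5.63393354e+01,  1.22644342e+00, -1.93453234e+01,
        1.10759438e-02,  1.03139048e-02, -4.59524557e-06]), 'tool_pos': array([230.39967511, 607.11900285, 230.39686385]), 'orientation': array([[-9.34914143e-01,  3.54873324e-01, -6.84802589e-04],
       [ 3.54873984e-01,  9.34912459e-01, -1.77439897e-03],
       [ 1.05436118e-05, -1.90192932e-03, -9.99998191e-01]]), 'ft_force': array([ 1.23219262, -0.59528386, -0.27698634]), 'torque': array([ 0.00526724, -0.00856325,  0.01842183]), 'grip_width': 85.33279779108072}
scene {'fx': 461.4488994614282, 'fy': 461.4488994614282, 'cx': 279.11485518459295, 'cy': 208.82059394409973, 'k1': -0.014600480288697036, 'xyz': array([1491.50608188,   49.36829971,  921.17592757]), 'attitude': array([[-0.00813227,  0.66696576, -0.74504399],
       [ 0.99995199,  0.00135155, -0.00970472],
       [-0.00546575, -0.74508714, -0.66694473]])}
top {'fx': 521.6135871134987, 'fy': 521.6135871134987, 'cx': 273.5138380624569, 'cy': 210.4182385758224, 'k1': 0.023303055323676512, 'xyz': array([ 383.53002456,   49.71935587, 1549.8936203 ]), 'attitude': array([[ 0.0277678 , -0.99329942,  0.1121838 ],
       [-0.99958935, -0.02838627, -0.0039192 ],
       [ 0.00707742, -0.1120289 , -0.99367974]])}
wrist {'fx': 293.36716321358455, 'fy': 293.36716321358455, 'cx': 277.2588181848714, 'cy': 210.33141469358145, 'k1': -0.03073204954969147, 'xyz': array([157.82017756, 635.42978435, 372.70558309]), 'attitude': array([[ 0.35466685,  0.89197687,  0.28033675],
       [ 0.9349912 , -0.33780497, -0.10807063],
       [-0.00169735,  0.30044146, -0.95379874]])}
```

View pics/s1.png

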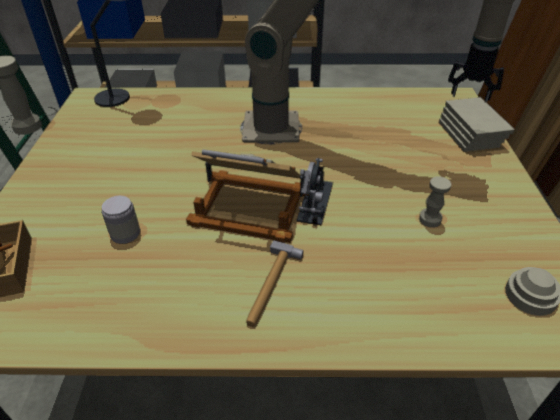

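View pics/t1.png

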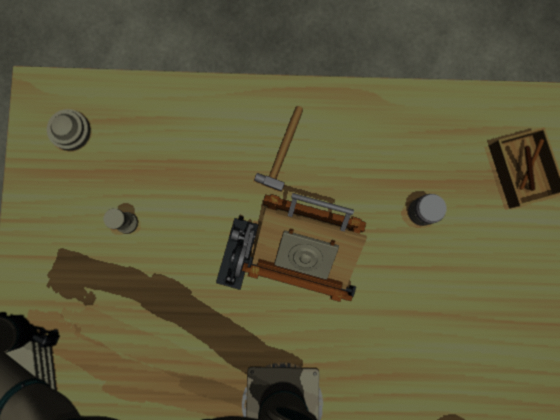

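The scene view shows the easel at about (250,205) with the bar at (203,155)–(265,160), ratchet and pawl at (315,190), mallet just in front. The top view shows the hinge near (250,268)–(352,293) on the robot's side and the bar at (292,197)–(352,211). I'll enlarge both.

Run:
```python
from h import *
a=cv2.imread('pics/s1.png')[130:260,180:345];b=cv2.imread('pics/t1.png')[170:310,205:370]
a=cv2.resize(a,None,fx=4,fy=4,interpolation=cv2.INTER_CUBIC);b=cv2.resize(b,None,fx=4,fy=4,interpolation=cv2.INTER_CUBIC)
b=cv2.convertScaleAbs(b,alpha=1.8)
cv2.imwrite('pics/s1c.png',a);cv2.imwrite('pics/t1c.png',b)
```

```text
(no output)
```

View pics/s1c.png

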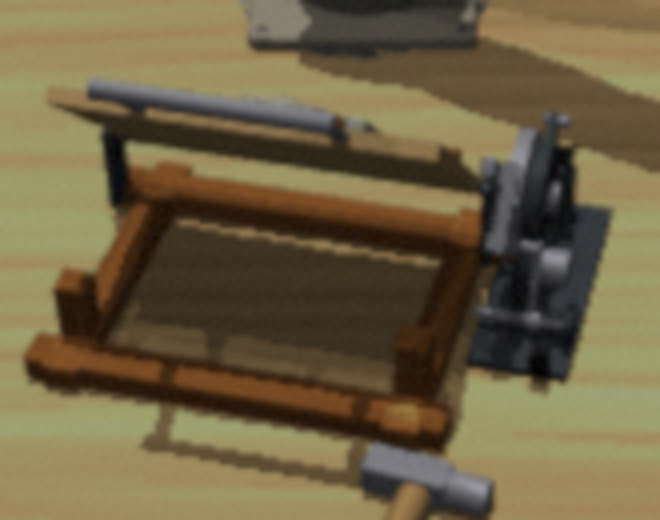

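View pics/t1c.png

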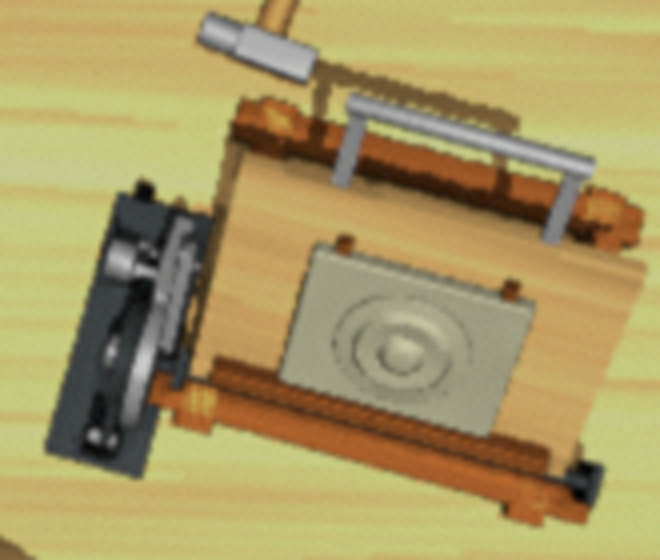

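Run:
```python
from h import *
s=calibration('scene');t=calibration('top')
S=lambda x,y:(180+(x-1.5)/4,130+(y-1.5)/4);T=lambda x,y:(205+(x-1.5)/4,170+(y-1.5)/4)
L,e1=tri(s,S(92,88),t,T(592,170));R,e2=tri(s,S(336,124),t,T(350,104))
print(L,e1,R,e2,np.linalg.norm(L-R))
M=(L+R)/2;y=(R-L);y[2]=0;y/=np.linalg.norm(y);x=np.array([y[1],-y[0],0])
th=np.arcsin((M[2]-75)/260);print('M',M,'x',x,'tilt',th,'yaw',np.arctan2(x[1],x[0]))
for th in(.56,.77):
    H=M-260*np.cos(th)*x; H[2]=75;print(th,'hinge',H)
    for n,c,F in(('s',s,(180,130)),('t',t,(205,170))):
        f=lambda P:((proj(c,P)-F)*4).round()
        print(n,'hinge ends',f(H+y*135),f(H-y*135),'bar pred',f(H+x*260*np.cos(th)+[0,0,260*np.sin(th)]),f(M))
# bystanders
for nm,u,v,z in(('bal',118,218,140),('tin',430,209,110),('malhead',269,182,30),('malend',298,109,20)):print(nm,onz(t,u,v,z).round())
o=observe();print(o['orientation'].round(3).tolist())
```

```text
[ 531.22159667 -154.00422871  254.54615853] 1.6400935881457006 [ 5.68514986e+02 -4.36175525e-01  2.53772910e+02] 1.1994291314131993 158.0333564812041
M [549.86829133 -77.22020212 254.15953445] x [ 0.97175618 -0.23598711  0.        ] tilt 0.7602120519477087 yaw -0.23823424747834218
0.56 hinge [335.80368892 -25.23546706  75.        ]
s hinge ends [489. 159.] [153. 109.] bar pred [216. 157.] [211. 104.]
t hinge ends [178. 418.] [551. 520.] bar pred [463. 143.] [469. 135.]
0.77 hinge [368.48341674 -33.17160864  75.        ]
s hinge ends [480. 185.] [138. 134.] bar pred [211. 102.] [211. 104.]
t hinge ends [191. 371.] [563. 473.] bar pred [470. 135.] [469. 135.]
bal [510. 464. 140.]
tin [ 562. -391.  110.]
malhead [639.  59.  30.]
malend [866. -22.  20.]
[[-0.935, 0.355, -0.001], [0.355, 0.935, -0.002], [-0.0, -0.002, -1.0]]
```

Both views agree: bar middle (550,−77,254), length 158 (160 given), tilt 0.76, so it stands on the top notch. The hinge is at about (368,−33,75) and yaw at −0.238. I'll move above the bar with the jaws aligned across it.

>>> step_arm --deltas "-1 -1 -5 0; -3 -3 -10 3; -7 -7 -12 8; -11 -11 -13 15; -15 -15 -13 22; -19 -19 -13 29; -23 -23 -13 36; -27 -27 -13 43; -31 -31 -13 50; -35 -35 -13 57; -39 -39 -13 64; -43 -43 -13 71; -47 -47 -13 76; -50 -50 -13 80; -52.5 -51.5 -13 82; -54.2 -52.6 -13 83; -54.2 -52.6 -13 83; -54.2 -52.6 -13 83; -54.2 -52.6 -13 83" --hand 5

```text
time: 2.48
tool_pos: [550.3, -75.0, 361.3]
orientation: [[0.236, 0.972, -0.0], [0.972, -0.236, 0.001], [0.001, -0.0, -1.0]]
ft_force: [-0.1, -0.5, -0.6]
grip_width: 50.4
```

Run:
```python
from h import *
o=observe();print(o['time'],o['tool_pos'],o['orientation'].round(4).tolist(),o['joint_positions'].round(2),o['ft_force'])
c=calibration('wrist');save('wrist','w1.png')
print(c['xyz'],proj(c,[531.2,-154,254.5]),proj(c,[568.5,-.4,253.8]))
```

```text
2.475 [550.3432881  -75.04794246 361.3352586 ] [[0.2363, 0.9717, -0.0003], [0.9717, -0.2363, 0.001], [0.0009, -0.0005, -1.0]] [-0.31  0.42  0.6   1.61 -0.25  1.2   0.1 ] [-0.08318683 -0.48536675 -0.62970411]
[5.67330392e+02 6.01061236e-02 5.03726192e+02] [278.41763068 289.00115285] [278.60815468 119.06769558]
```

View pics/w1.png

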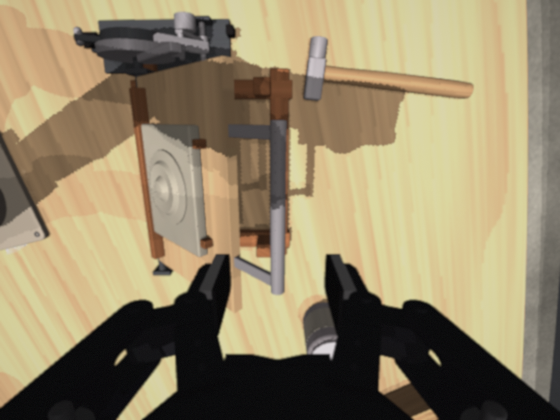

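The picture confirms the estimate: the bar runs at u≈278 from v≈121 to v≈293, within about 4 px of prediction, and centred between the fingers. I'll descend with a 2 mm bias towards the hinge, so that closing unloads the pawl instead of pressing on it.

>>> step_arm --deltas "0 -0.2 3 0; 0 -0.2 6 0; 0 -0.2 8.5 0; 0 -0.2 10.5 0; 0 -0.2 11.8 0; 0 -0.2 12.6 0; 0 -0.2 12.6 0; 0 -0.2 12.6 0" --hand 5

```text
time: 3.52
tool_pos: [549.2, -76.1, 235.9]
orientation: [[0.238, 0.971, 0.001], [0.971, -0.238, -0.0], [0.0, 0.001, -1.0]]
ft_force: [-0.1, -0.2, 0.4]
grip_width: 50.3
```

>>> step_arm --deltas "0 0 0 0; 0 0 0 0; 0 0 0 0; 0 0 0 0; 0 0 0 0; 0 0 0 0" --hand 0.8 --grip_force 35

```text
time: 4.28
tool_pos: [549.8, -76.2, 235.8]
orientation: [[0.238, 0.971, 0.002], [0.971, -0.238, -0.001], [0.0, 0.002, -1.0]]
ft_force: [3.3, -0.8, 3.1]
grip_width: 12.5
```

>>> step_arm --deltas "0 -0.27 -0.27 0; 0 -0.55 -0.55 0; 0 -0.83 -0.82 0; 0 -1.12 -1.09 0; 0 -1.12 -1.09 0; 0 -1.12 -1.09 0"

```text
time: 5.03
tool_pos: [539.2, -73.6, 246.7]
orientation: [[0.238, 0.971, 0.003], [0.971, -0.238, -0.001], [0.0, 0.003, -1.0]]
ft_force: [5.8, -0.5, 2.0]
grip_width: 12.7
```

```bash
cat >> h.py <<'E'
X=np.array([.9717,-.236,0]);H=np.array([368.5,-33.2,75.])
def st():
    o=observe();p=o['tool_pos']+np.array([0,0,19.5])-H;s=p@X;z=p[2];t=np.arctan2(z,s);f=o['ft_force'];fs=f@X
    print('time %.2f tilt %.3f R %.1f s %.1f z %.1f | load(tang) %.1f radial %.1f fs %.1f fz %.1f fy %.1f grip %.1f'%(o['time'],t,np.hypot(s,z),s,z,-(-fs*np.sin(t)+f[2]*np.cos(t)),fs*np.cos(t)+f[2]*np.sin(t),fs,f[2],f@np.array([.236,.9717,0]),o['grip_width']))
E
python3 -c "
from h import *
st()"
```

```text
time 5.03 tilt 0.828 R 259.5 s 175.4 z 191.2 | load(tang) 2.9 radial 5.4 fs 5.8 fz 2.0 fy 0.9 grip 12.7
```

>>> step_arm --deltas "0 -0.25 -0.28 0; 0 -0.55 -0.55 0; 0 -0.85 -0.8 0; 0 -1.15 -1.06 0; 0 -1.45 -1.32 0; 0 -1.75 -1.57 0; 0 -2.05 -1.81 0; 0 -2.37 -2.04 0; 0 -2.37 -2.04 0; 0 -2.37 -2.04 0"

```text
time: 6.28
tool_pos: [516.1, -67.9, 267.0]
orientation: [[0.238, 0.971, 0.003], [0.971, -0.238, -0.001], [0.0, 0.003, -1.0]]
ft_force: [5.1, -1.4, 3.6]
grip_width: 13.0
```

```bash
python3 -c "
from h import *
st()
z=lambda t:260*np.sin(t);s=lambda t:260*np.cos(t)
for t in np.arange(.95,1.36,.014):print('%.3f ds %.2f dz %.2f'%(t,(s(t+.014)-s(t))/10,-(z(t+.014)-z(t))/10))"
```

```text
time 6.28 tilt 0.949 R 260.2 s 151.6 z 211.5 | load(tang) 2.2 radial 6.0 fs 5.3 fz 3.6 fy -0.1 grip 13.0
0.950 ds -0.30 dz -0.21
0.964 ds -0.30 dz -0.21
0.978 ds -0.30 dz -0.20
0.992 ds -0.31 dz -0.20
1.006 ds -0.31 dz -0.19
1.020 ds -0.31 dz -0.19
1.034 ds -0.31 dz -0.18
1.048 ds -0.32 dz -0.18
1.062 ds -0.32 dz -0.18
1.076 ds -0.32 dz -0.17
1.090 ds -0.32 dz -0.17
1.104 ds -0.33 dz -0.16
1.118 ds -0.33 dz -0.16
1.132 ds -0.33 dz -0.15
1.146 ds -0.33 dz -0.15
1.160 ds -0.33 dz -0.14
1.174 ds -0.34 dz -0.14
1.188 ds -0.34 dz -0.13
1.202 ds -0.34 dz -0.13
1.216 ds -0.34 dz -0.12
1.230 ds -0.34 dz -0.12
1.244 ds -0.35 dz -0.11
1.258 ds -0.35 dz -0.11
1.272 ds -0.35 dz -0.10
1.286 ds -0.35 dz -0.10
1.300 ds -0.35 dz -0.09
1.314 ds -0.35 dz -0.09
1.328 ds -0.35 dz -0.09
1.342 ds -0.36 dz -0.08
1.356 ds -0.36 dz -0.08
```

>>> step_arm --deltas "0 -0.3 -0.21 0; 0 -0.53 -0.38 0; 0 -0.53 -0.38 0"

```text
time: 6.65
tool_pos: [510.9, -66.6, 270.9]
orientation: [[0.238, 0.971, 0.003], [0.971, -0.238, -0.001], [0.0, 0.003, -1.0]]
ft_force: [6.3, -1.6, 4.8]
grip_width: 12.9
```

>>> step_arm --deltas "0 -0.15 -0.1 0; 0 -0.3 -0.21 0; 0 -0.3 -0.21 0"

```text
time: 7.02
tool_pos: [508.1, -65.9, 273.1]
orientation: [[0.238, 0.971, 0.003], [0.971, -0.238, -0.0], [0.0, 0.003, -1.0]]
ft_force: [5.9, -1.1, 5.2]
grip_width: 12.9
```

>>> step_arm --deltas "0 -0.14 -0.12 0; 0 -0.28 -0.24 0; 0 -0.28 -0.24 0"

```text
time: 7.4
tool_pos: [505.0, -65.1, 275.2]
orientation: [[0.238, 0.971, 0.002], [0.971, -0.238, -0.0], [0.0, 0.002, -1.0]]
ft_force: [5.0, -0.7, 3.2]
grip_width: 12.9
```

>>> step_arm --deltas "0 -0.15 -0.1 0; 0 -0.31 -0.2 0; 0 -0.31 -0.2 0"

```text
time: 7.78
tool_pos: [502.0, -64.4, 277.3]
orientation: [[0.238, 0.971, 0.002], [0.971, -0.238, -0.0], [0.0, 0.002, -1.0]]
ft_force: [5.6, -1.3, 4.5]
grip_width: 12.7
```

>>> step_arm --deltas "0 -0.15 -0.1 0; 0 -0.31 -0.2 0; 0 -0.31 -0.2 0"

```text
time: 8.15
tool_pos: [499.0, -63.6, 279.3]
orientation: [[0.238, 0.971, 0.002], [0.971, -0.238, -0.0], [0.0, 0.002, -1.0]]
ft_force: [5.8, -0.6, 5.1]
grip_width: 12.8
```

>>> step_arm --deltas "0 -0.15 -0.1 0; 0 -0.31 -0.2 0; 0 -0.31 -0.2 0"

```text
time: 8.52
tool_pos: [495.9, -62.9, 281.3]
orientation: [[0.238, 0.971, 0.002], [0.971, -0.238, -0.0], [0.0, 0.002, -1.0]]
ft_force: [4.8, -0.9, 5.1]
grip_width: 12.9
```

>>> step_arm --deltas "0 -0.15 -0.1 0; 0 -0.31 -0.2 0; 0 -0.31 -0.2 0"

```text
time: 8.9
tool_pos: [492.8, -62.1, 283.3]
orientation: [[0.238, 0.971, 0.002], [0.971, -0.238, -0.0], [0.0, 0.002, -1.0]]
ft_force: [5.0, -0.8, 6.1]
grip_width: 12.6
```

>>> step_arm --deltas "0 -0.15 -0.1 0; 0 -0.31 -0.2 0; 0 -0.31 -0.2 0"

```text
time: 9.28
tool_pos: [489.6, -61.3, 285.1]
orientation: [[0.238, 0.971, 0.001], [0.971, -0.238, -0.0], [0.0, 0.001, -1.0]]
ft_force: [5.1, -0.9, 5.0]
grip_width: 12.8
```

>>> step_arm --deltas "0 -0.16 -0.09 0; 0 -0.32 -0.19 0; 0 -0.32 -0.19 0"

```text
time: 9.65
tool_pos: [486.4, -60.5, 287.1]
orientation: [[0.238, 0.971, 0.001], [0.971, -0.238, -0.0], [0.0, 0.001, -1.0]]
ft_force: [5.0, 0.1, 6.1]
grip_width: 12.6
```

>>> step_arm --deltas "0 -0.16 -0.09 0; 0 -0.32 -0.18 0; 0 -0.32 -0.18 0"

```text
time: 10.02
tool_pos: [483.3, -59.8, 288.9]
orientation: [[0.238, 0.971, 0.001], [0.971, -0.238, 0.0], [0.0, 0.001, -1.0]]
ft_force: [4.3, -0.8, 6.4]
grip_width: 12.8
```

>>> step_arm --deltas "0 -0.16 -0.09 0; 0 -0.32 -0.18 0; 0 -0.32 -0.18 0"

```text
time: 10.4
tool_pos: [480.1, -59.0, 290.6]
orientation: [[0.238, 0.971, 0.001], [0.971, -0.238, -0.0], [0.0, 0.001, -1.0]]
ft_force: [5.1, -0.5, 5.3]
grip_width: 12.7
```

>>> step_arm --deltas "0 -0.16 -0.09 0; 0 -0.33 -0.17 0; 0 -0.33 -0.17 0"

```text
time: 10.78
tool_pos: [476.9, -58.2, 292.3]
orientation: [[0.238, 0.971, 0.001], [0.971, -0.238, 0.0], [0.0, 0.001, -1.0]]
ft_force: [5.0, -0.1, 5.8]
grip_width: 12.8
```

>>> step_arm --deltas "0 -0.16 -0.08 0; 0 -0.33 -0.16 0; 0 -0.33 -0.16 0"

```text
time: 11.15
tool_pos: [473.4, -57.3, 293.8]
orientation: [[0.238, 0.971, 0.0], [0.971, -0.238, 0.0], [0.0, -0.0, -1.0]]
ft_force: [3.6, -0.3, 5.8]
grip_width: 12.6
```

>>> step_arm --deltas "0 -0.16 -0.08 0; 0 -0.33 -0.16 0; 0 -0.33 -0.16 0"

```text
time: 11.52
tool_pos: [470.1, -56.5, 295.3]
orientation: [[0.238, 0.971, -0.0], [0.971, -0.238, 0.0], [0.0, -0.0, -1.0]]
ft_force: [4.3, -0.8, 5.2]
grip_width: 12.5
```

>>> step_arm --deltas "0 -0.16 -0.07 0; 0 -0.33 -0.15 0; 0 -0.33 -0.15 0"

```text
time: 11.9
tool_pos: [466.4, -55.6, 296.8]
orientation: [[0.238, 0.971, -0.001], [0.971, -0.238, 0.0], [0.0, -0.001, -1.0]]
ft_force: [4.3, -0.3, 5.4]
grip_width: 12.6
```

>>> step_arm --deltas "0 -0.16 -0.07 0; 0 -0.33 -0.15 0; 0 -0.33 -0.15 0"

```text
time: 12.28
tool_pos: [463.2, -54.8, 298.2]
orientation: [[0.238, 0.971, -0.001], [0.971, -0.238, 0.0], [0.0, -0.001, -1.0]]
ft_force: [3.9, 0.3, 3.7]
grip_width: 12.7
```

```bash
python3 -c "
from h import *
st()"
```

```text
time 12.28 tilt 1.190 R 261.4 s 97.1 z 242.7 | load(tang) 2.1 radial 4.8 fs 3.7 fz 3.7 fy 1.3 grip 12.7
```

Tilt is 1.19 and the load is about 2 N, so there is no buffer contact yet.

>>> step_arm --deltas "0 -0.17 -0.06 0; 0 -0.34 -0.13 0; 0 -0.34 -0.13 0"

```text
time: 12.65
tool_pos: [460.0, -54.1, 299.5]
orientation: [[0.238, 0.971, -0.001], [0.971, -0.238, 0.0], [0.0, -0.001, -1.0]]
ft_force: [3.3, 1.6, 2.7]
grip_width: 12.8
```

>>> step_arm --deltas "0 -0.17 -0.06 0; 0 -0.34 -0.13 0; 0 -0.34 -0.13 0"

```text
time: 13.02
tool_pos: [457.2, -53.4, 300.9]
orientation: [[0.238, 0.971, 0.0], [0.971, -0.238, -0.0], [-0.0, 0.0, -1.0]]
ft_force: [5.0, -0.1, 1.4]
grip_width: 12.7
```

>>> step_arm --deltas "0 -0.08 -0.03 0; 0 -0.16 -0.06 0; 0 -0.16 -0.06 0"

```text
time: 13.4
tool_pos: [455.9, -53.1, 301.3]
orientation: [[0.238, 0.971, 0.001], [0.971, -0.238, -0.001], [-0.0, 0.001, -1.0]]
ft_force: [6.8, 0.4, -1.0]
grip_width: 12.8
```

```bash
python3 -c "
from h import *
st()"
```

```text
time 13.40 tilt 1.221 R 261.7 s 89.7 z 245.8 | load(tang) 6.5 radial 1.3 fs 6.5 fz -1.0 fy 2.0 grip 12.8
```

>>> step_arm --deltas "0 -0.1 -0.03 0; 0 -0.19 -0.06 0; 0 -0.19 -0.06 0; 0 -0.19 -0.06 0"

```text
time: 13.9
tool_pos: [454.5, -52.8, 302.0]
orientation: [[0.238, 0.971, 0.002], [0.971, -0.238, -0.001], [-0.0, 0.002, -1.0]]
ft_force: [6.6, 0.3, -1.5]
grip_width: 12.2
```

```bash
python3 -c "
from h import *
st()"
```

```text
time 13.90 tilt 1.227 R 261.8 s 88.2 z 246.5 | load(tang) 6.5 radial 0.8 fs 6.3 fz -1.5 fy 1.9 grip 12.2
```

>>> step_arm --deltas "0 -0.07 -0.02 0; 0 -0.13 -0.04 0; 0 -0.13 -0.04 0; 0 -0.13 -0.04 0; 0 -0.13 -0.04 0"

```text
time: 14.52
tool_pos: [453.5, -52.6, 302.4]
orientation: [[0.238, 0.971, 0.002], [0.971, -0.238, -0.001], [-0.001, 0.003, -1.0]]
ft_force: [8.0, -0.2, -2.1]
grip_width: 12.7
```

Run:
```python
from h import *
st()
a=save('wrist','w2.png');b=save('scene','s2.png')
a=cv2.imread('pics/w2.png')
cs=calibration('scene');print(proj(cs,H+X*0+np.array([.236,.9717,0])*160))
s=cv2.resize(cv2.imread('pics/s2.png')[140:230,285:345],None,fx=6,fy=6,interpolation=cv2.INTER_CUBIC)
w=cv2.resize(a,None,fx=.7857*0+1,fy=1)[:, :440]
out=np.zeros((540,800,3),np.uint8);out[:420,:440]=w;out[:540,440:800]=s
cv2.imwrite('pics/c2.png',out);st()
```

```text
time 14.53 tilt 1.231 R 261.9 s 87.2 z 246.9 | load(tang) 8.1 radial 0.6 fs 7.9 fz -2.1 fy 1.7 grip 12.7
[308.14955476 177.46652373]
time 14.62 tilt 1.231 R 261.9 s 87.2 z 246.9 | load(tang) 7.7 radial 1.1 fs 7.6 fz -1.5 fy 1.4 grip 12.8
```

View pics/c2.png

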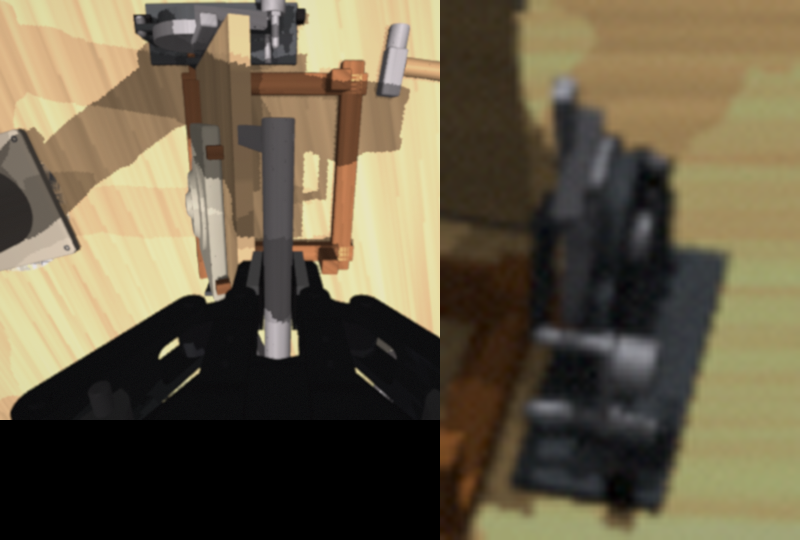

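The pawl's weight in the scene view has moved from (317,196) to (317,200), towards +x. Load is about 6.5 N above the carried weight. I'll go slightly firmer, wait, and compare again.

>>> step_arm --deltas "0 -0.06 -0.02 0; 0 -0.12 -0.04 0; 0 -0.12 -0.04 0; 0 -0.12 -0.04 0; 0 -0.12 -0.04 0; 0 -0.12 -0.04 0"

```text
time: 15.38
tool_pos: [452.6, -52.4, 302.8]
orientation: [[0.238, 0.971, 0.003], [0.971, -0.238, -0.001], [-0.001, 0.003, -1.0]]
ft_force: [7.9, -0.4, -3.3]
grip_width: 12.7
```

Run:
```python
from h import *
st();save('scene','s3.png');save('top','t3.png');st()
f=lambda n,y,x,k:cv2.resize(cv2.imread('pics/'+n)[y:y+70,x:x+50],None,fx=k,fy=k,interpolation=cv2.INTER_CUBIC)
g=lambda n:cv2.convertScaleAbs(cv2.resize(cv2.imread('pics/'+n)[212:294,215:262],None,fx=4,fy=4,interpolation=cv2.INTER_CUBIC),alpha=2)
a=np.hstack([f('s1.png',155,290,4),f('s2.png',155,290,4),f('s3.png',155,290,4)])
b=np.hstack([g('t1.png'),g('t3.png')])
print(np.abs(cv2.imread('pics/s2.png').astype(int)-cv2.imread('pics/s3.png'))[155:225,290:340].max())
out=np.zeros((620,610,3),np.uint8)[:600];out[:280,:600]=a;out[280:280+b.shape[0]][:,:b.shape[1]]=b[:320];cv2.imwrite('pics/c3.png',out)
```

```text
time 15.38 tilt 1.235 R 261.9 s 86.3 z 247.3 | load(tang) 8.4 radial -0.5 fs 7.8 fz -3.3 fy 1.5 grip 12.7
time 15.47 tilt 1.235 R 261.9 s 86.2 z 247.3 | load(tang) 9.3 radial -0.2 fs 8.7 fz -3.2 fy 1.1 grip 12.8
16
```

View pics/c3.png

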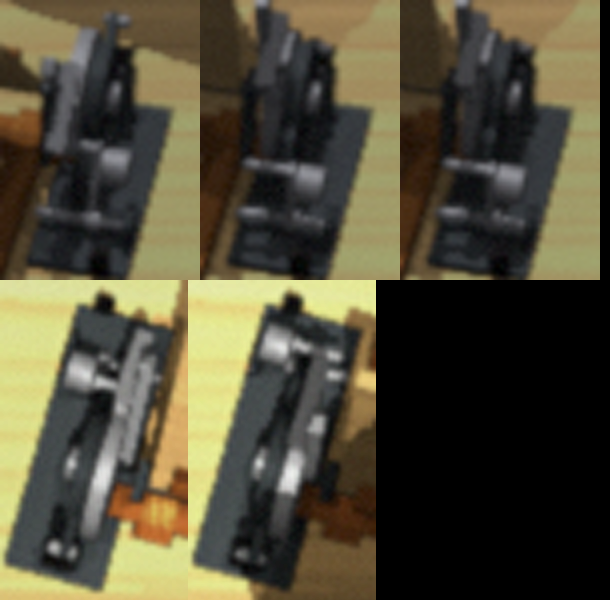

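The pawl's weight has moved about 22 mm to +x (top crop (82,372)→(87,340)), away from the sector, and the last two frames are identical. So it has tipped over and settled. Load is about 7 N above the weight, so I stop here and start lowering.

```bash
python3 -c "
import numpy as np
def g(t0,t1,n,R=260.5):
    print('; '.join('0 %.2f %.2f 0'%(R*(np.cos(t)-np.cos(t0))/10,-R*(np.sin(t)-np.sin(t0))/10) for t in np.linspace(t0,t1,n+1)[1:]))
g(1.238,.82,15);g(.82,.4,14);g(.4,.08,12);g(.08,0,6)"
```

```text
0 0.68 0.25 0; 0 1.36 0.51 0; 0 2.03 0.80 0; 0 2.69 1.10 0; 0 3.34 1.42 0; 0 3.98 1.76 0; 0 4.61 2.12 0; 0 5.23 2.49 0; 0 5.84 2.88 0; 0 6.44 3.29 0; 0 7.03 3.72 0; 0 7.61 4.16 0; 0 8.17 4.61 0; 0 8.72 5.09 0; 0 9.26 5.57 0
0 0.56 0.54 0; 0 1.11 1.10 0; 0 1.64 1.67 0; 0 2.15 2.26 0; 0 2.65 2.87 0; 0 3.12 3.49 0; 0 3.58 4.12 0; 0 4.02 4.77 0; 0 4.44 5.43 0; 0 4.83 6.10 0; 0 5.21 6.79 0; 0 5.57 7.48 0; 0 5.91 8.19 0; 0 6.22 8.90 0
0 0.26 0.64 0; 0 0.51 1.29 0; 0 0.73 1.95 0; 0 0.94 2.61 0; 0 1.14 3.28 0; 0 1.31 3.95 0; 0 1.47 4.63 0; 0 1.60 5.31 0; 0 1.72 5.99 0; 0 1.83 6.68 0; 0 1.91 7.37 0; 0 1.97 8.06 0
0 0.03 0.35 0; 0 0.05 0.69 0; 0 0.06 1.04 0; 0 0.07 1.39 0; 0 0.08 1.73 0; 0 0.08 2.08 0
```

>>> step_arm --deltas "0 0.3 0.1 0; 0 0.68 0.25 0; 0 1.36 0.5 0; 0 2.03 0.8 0; 0 2.69 1.1 0; 0 3.34 1.42 0; 0 3.98 1.76 0; 0 4.61 2.12 0; 0 5.23 2.49 0; 0 5.84 2.88 0; 0 6.44 3.29 0; 0 7.03 3.72 0; 0 7.61 4.16 0; 0 8.17 4.61 0; 0 8.72 5.09 0; 0 9.26 5.57 0; 0 9.26 5.57 0; 0 9.26 5.57 0"

```text
time: 17.73
tool_pos: [540.6, -74.0, 246.8]
orientation: [[0.238, 0.971, -0.001], [0.971, -0.238, 0.0], [-0.0, -0.001, -1.0]]
ft_force: [-3.7, 0.9, -6.2]
grip_width: 13.0
```

Run:
```python
from h import *
st();save('top','t4.png')
G=lambda n:cv2.imread('pics/'+n,0)[222:242,225:247]
t=[G(n) for n in('t1.png','t3.png','t4.png')]
for i in t:
    m=cv2.moments((i>70).astype(np.uint8));print(m['m00'],m['m10']/max(m['m00'],1),m['m01']/max(m['m00'],1))
print(np.abs(t[2].astype(int)-t[1]).mean(),np.abs(t[2].astype(int)-t[0]).mean())
```

```text
time 17.73 tilt 0.825 R 260.5 s 176.8 z 191.3 | load(tang) 1.4 radial -7.1 fs -3.8 fz -6.2 fy 0.0 grip 13.0
149.0 4.973154362416107 9.375838926174497
150.0 5.346666666666667 7.206666666666667
93.0 2.3978494623655915 7.053763440860215
14.447727272727272 21.597727272727273
```

Run:
```python
import cv2,numpy as np
g=lambda n:cv2.convertScaleAbs(cv2.resize(cv2.imread('pics/'+n)[212:294,215:265],None,fx=5,fy=5,interpolation=cv2.INTER_CUBIC),alpha=2.2)
cv2.imwrite('pics/c4.png',np.hstack([g('t1.png'),g('t3.png'),g('t4.png')]))
```

```text
(no output)
```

View pics/c4.png

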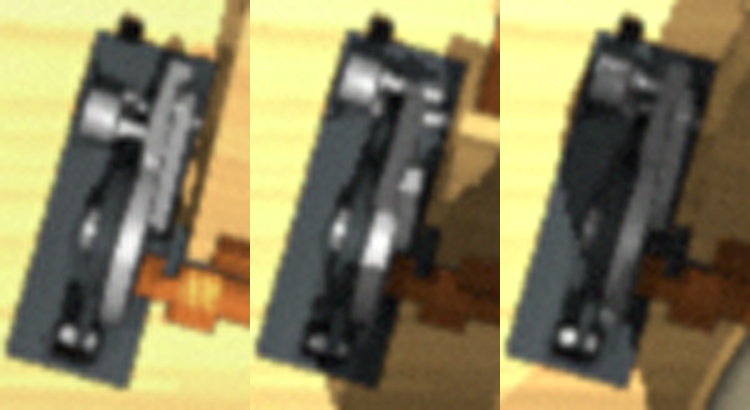

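The pawl is still tipped back: its weight is at (610,75) in the third panel, as in the second, and higher than in the first. Now I'll go past the top notch.

>>> step_arm --deltas "0 0.2 0.3 0; 0 0.49 0.6 0; 0 0.76 0.88 0; 0 1.04 1.17 0; 0 1.31 1.46 0; 0 1.57 1.75 0; 0 1.57 1.75 0"

```text
time: 18.65
tool_pos: [557.2, -78.1, 229.7]
orientation: [[0.238, 0.971, 0.001], [0.971, -0.238, -0.001], [-0.0, 0.001, -1.0]]
ft_force: [0.3, 1.2, -2.1]
grip_width: 12.7
```

Run:
```python
from h import *
st()
def g(t0,t1,n,R=260):
    print('; '.join('0 %.2f %.2f 0'%(R*(np.cos(t)-np.cos(t0))/10,-R*(np.sin(t)-np.sin(t0))/10) for t in np.linspace(t0,t1,n+1)[1:]))
g(.73,.1,19)
```

```text
time 18.65 tilt 0.732 R 260.7 s 193.9 z 174.2 | load(tang) 1.5 radial -1.4 fs -0.0 fz -2.1 fy 1.2 grip 12.7
0 0.56 0.65 0; 0 1.11 1.32 0; 0 1.63 2.01 0; 0 2.12 2.71 0; 0 2.60 3.44 0; 0 3.04 4.17 0; 0 3.47 4.92 0; 0 3.87 5.69 0; 0 4.24 6.46 0; 0 4.59 7.25 0; 0 4.91 8.05 0; 0 5.20 8.86 0; 0 5.47 9.68 0; 0 5.71 10.51 0; 0 5.93 11.34 0; 0 6.11 12.19 0; 0 6.27 13.03 0; 0 6.40 13.89 0; 0 6.50 14.74 0
```

>>> step_arm --deltas "0 0.3 0.33 0; 0 0.56 0.65 0; 0 1.11 1.32 0; 0 1.63 2.01 0; 0 2.12 2.71 0; 0 2.6 3.44 0; 0 3.04 4.17 0; 0 3.47 4.92 0; 0 3.87 5.69 0; 0 4.24 6.46 0; 0 4.59 7.25 0; 0 4.59 7.25 0"

```text
time: 20.15
tool_pos: [601.2, -89.0, 156.4]
orientation: [[0.238, 0.971, -0.0], [0.971, -0.238, -0.0], [-0.0, -0.0, -1.0]]
ft_force: [0.2, -0.8, -0.4]
grip_width: 12.9
```

Run:
```python
from h import *
st()
def g(t0,t1,n,R=260):
    print('; '.join('0 %.2f %.2f 0'%(R*(np.cos(t)-np.cos(t0))/10,-R*(np.sin(t)-np.sin(t0))/10) for t in np.linspace(t0,t1,n+1)[1:]))
g(.4,.04,13)
```

```text
time 20.15 tilt 0.399 R 259.7 s 239.2 z 100.9 | load(tang) 0.5 radial 0.2 fs 0.4 fz -0.4 fy -0.7 grip 12.9
0 0.27 0.67 0; 0 0.52 1.34 0; 0 0.76 2.02 0; 0 0.97 2.71 0; 0 1.17 3.40 0; 0 1.34 4.10 0; 0 1.50 4.80 0; 0 1.64 5.51 0; 0 1.76 6.22 0; 0 1.86 6.93 0; 0 1.93 7.65 0; 0 1.99 8.37 0; 0 2.03 9.09 0
```

>>> step_arm --deltas "0 0.14 0.34 0; 0 0.27 0.67 0; 0 0.4 1 0; 0 0.52 1.34 0; 0 0.52 1.34 0"

```text
time: 20.78
tool_pos: [606.0, -90.1, 143.5]
orientation: [[0.238, 0.971, -0.0], [0.971, -0.238, -0.0], [-0.0, -0.0, -1.0]]
ft_force: [1.0, -1.7, -0.6]
grip_width: 12.8
```

```bash
python3 -c "
from h import *
st()"
```

```text
time 20.77 tilt 0.346 R 259.6 s 244.2 z 88.0 | load(tang) 1.0 radial 1.1 fs 1.4 fz -0.6 fy -1.4 grip 12.8
```

>>> step_arm --deltas "0 0.11 0.34 0; 0 0.22 0.68 0; 0 0.22 0.68 0; 0 0.22 0.68 0"

```text
time: 21.28
tool_pos: [608.2, -90.6, 137.0]
orientation: [[0.238, 0.971, -0.0], [0.971, -0.238, -0.0], [-0.0, -0.0, -1.0]]
ft_force: [0.1, -1.6, -1.0]
grip_width: 13.0
```

```bash
python3 -c "
from h import *
st()"
```

```text
time 21.27 tilt 0.319 R 259.5 s 246.4 z 81.5 | load(tang) 1.0 radial 0.1 fs 0.4 fz -1.0 fy -1.5 grip 13.0
```

>>> step_arm --deltas "0 0.12 0.37 0; 0 0.23 0.75 0; 0 0.45 1.5 0; 0 0.64 2.25 0; 0 0.8 3.01 0; 0 0.95 3.78 0; 0 1.07 4.55 0; 0 1.16 5.33 0; 0 1.24 6.1 0; 0 1.27 6.5 0; 0 1.29 6.88 0; 0 1.29 6.88 0"

```text
time: 22.78
tool_pos: [620.0, -93.5, 67.7]
orientation: [[0.238, 0.971, -0.001], [0.971, -0.238, 0.0], [-0.0, -0.001, -1.0]]
ft_force: [-3.6, -1.8, -0.9]
grip_width: 12.5
```

```bash
python3 -c "
from h import *
st()"
```

```text
time 22.77 tilt 0.047 R 259.0 s 258.7 z 12.2 | load(tang) 0.7 radial -3.1 fs -3.0 fz -0.9 fy -2.6 grip 12.5
```

>>> step_arm --deltas "0 0 0.3 0; 0 0 0.6 0; 0 0 0.9 0; 0 0 1.1 0; 0 0 1.1 0; 0 0 1.1 0"

```text
time: 23.52
tool_pos: [620.2, -93.5, 60.1]
orientation: [[0.239, 0.971, -0.0], [0.971, -0.239, 0.002], [0.002, -0.0, -1.0]]
ft_force: [-11.3, 0.2, 21.2]
grip_width: 12.4
```

```bash
python3 -c "
from h import *
st()"
```

```text
time 23.52 tilt 0.018 R 258.9 s 258.8 z 4.6 | load(tang) -21.3 radial -10.7 fs -11.1 fz 21.2 fy -2.4 grip 12.4
```

Upward force is 21 N at an estimated tilt of 0.018. I'll back off a little and check by picture what is touching.

>>> step_arm --deltas "0 -0.1 -0.2 0; 0 -0.15 -0.3 0; 0 -0.15 -0.3 0"

```text
time: 23.9
tool_pos: [620.1, -93.6, 60.4]
orientation: [[0.238, 0.971, 0.002], [0.971, -0.238, -0.001], [-0.0, 0.002, -1.0]]
ft_force: [-2.4, -2.0, 0.3]
grip_width: 12.4
```

Run:
```python
from h import *
st();save('scene','s5.png');save('top','t5.png');st()
a=cv2.resize(cv2.imread('pics/s5.png')[150:260,180:345],None,fx=4.8,fy=4.8,interpolation=cv2.INTER_CUBIC)
cv2.imwrite('pics/s5c.png',cv2.convertScaleAbs(a,alpha=1.4))
c=calibration('scene')
F=np.array([180,150])
for nm,p in(('tcp',observe()['tool_pos']),('bar end+y if flat',H+X*260+80*np.array([.236,.9717,0])),('bar end -y',H+X*260-80*np.array([.236,.9717,0]))):print(nm,((proj(c,p)-F)*4.8).round())
```

```text
time 23.90 tilt 0.019 R 258.8 s 258.8 z 4.9 | load(tang) -0.3 radial -1.9 fs -1.9 fz 0.3 fy -2.5 grip 12.4
time 24.00 tilt 0.019 R 258.8 s 258.7 z 4.9 | load(tang) -0.6 radial -2.0 fs -2.0 fz 0.5 fy -3.5 grip 12.7
tcp [239. 391.]
bar end+y if flat [375. 398.]
bar end -y [ 98. 349.]
```

View pics/s5c.png

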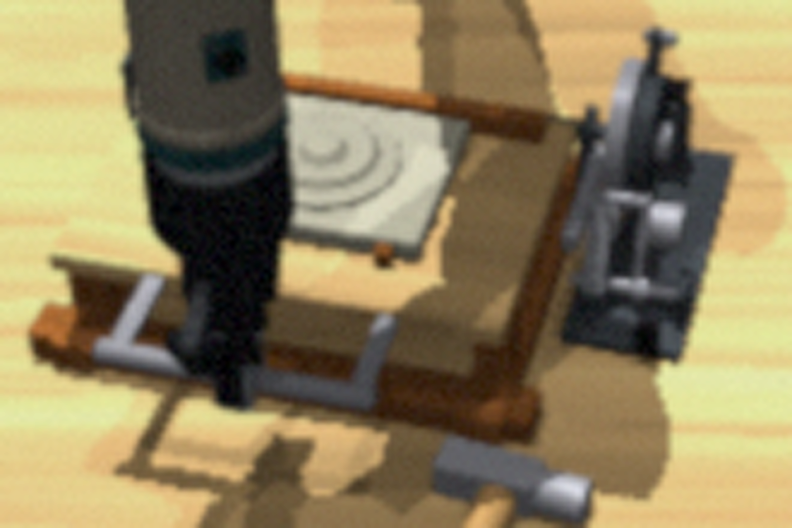

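The bar ends are at (95,350) and (375,395), against a prediction for flat of (98,349) and (375,398), so the board rests flat on its posts. The pawl's weight is back at v≈196, its starting lean. Now I'll raise the board just past the lowest notch.

>>> step_arm --deltas "0 -0.01 -0.4 0; 0 -0.03 -1.04 0; 0 -0.1 -2.08 0; 0 -0.22 -3.11 0; 0 -0.37 -4.14 0; 0 -0.57 -5.16 0; 0 -0.81 -6.17 0; 0 -1.09 -7.17 0; 0 -1.4 -8.16 0; 0 -1.76 -9.14 0; 0 -2.15 -10.1 0; 0 -2.48 -10.81 0; 0 -2.48 -10.81 0; 0 -2.48 -10.81 0"

```text
time: 25.75
tool_pos: [597.6, -87.9, 170.3]
orientation: [[0.238, 0.971, 0.006], [0.971, -0.238, -0.001], [0.0, 0.006, -1.0]]
ft_force: [4.9, -4.4, -0.4]
grip_width: 12.9
```

```bash
python3 -c "
from h import *
st()"
```

```text
time 25.75 tilt 0.454 R 262.0 s 235.5 z 114.8 | load(tang) 2.9 radial 5.1 fs 5.8 fz -0.4 fy -3.1 grip 12.9
```

>>> step_arm --deltas "0 0.12 0.27 0; 0 0.24 0.55 0; 0 0.36 0.82 0; 0 0.5 1.1 0; 0 0.5 1.1 0; 0 0.5 1.1 0"

```text
time: 26.5
tool_pos: [602.1, -89.1, 159.1]
orientation: [[0.238, 0.971, 0.005], [0.971, -0.238, -0.001], [0.0, 0.005, -1.0]]
ft_force: [4.3, -3.0, 0.6]
grip_width: 12.4
```

```bash
python3 -c "
from h import *
st()"
```

```text
time 26.50 tilt 0.407 R 261.6 s 240.2 z 103.6 | load(tang) 1.4 radial 4.8 fs 4.9 fz 0.6 fy -1.9 grip 12.4
```

>>> step_arm --deltas "0 0.07 0.17 0; 0 0.15 0.35 0; 0 0.15 0.35 0; 0 0.15 0.35 0"

```text
time: 27.0
tool_pos: [603.5, -89.4, 155.6]
orientation: [[0.238, 0.971, 0.005], [0.971, -0.238, -0.001], [0.0, 0.005, -1.0]]
ft_force: [4.5, -4.3, 0.3]
grip_width: 13.0
```

>>> step_arm --deltas "0 0.02 0.05 0; 0 0.04 0.1 0; 0 0.04 0.1 0; 0 0.04 0.1 0"

```text
time: 27.5
tool_pos: [603.8, -89.5, 154.6]
orientation: [[0.238, 0.971, 0.005], [0.971, -0.238, -0.001], [0.0, 0.005, -1.0]]
ft_force: [6.3, -3.8, 1.8]
grip_width: 12.3
```

>>> step_arm --deltas "0 0.02 0.05 0; 0 0.04 0.1 0; 0 0.04 0.1 0; 0 0.04 0.1 0"

```text
time: 28.0
tool_pos: [604.2, -89.6, 153.6]
orientation: [[0.238, 0.971, 0.005], [0.971, -0.238, -0.001], [0.0, 0.005, -1.0]]
ft_force: [4.7, -3.2, 0.8]
grip_width: 12.9
```

>>> step_arm --deltas "0 0.02 0.05 0; 0 0.05 0.1 0; 0 0.05 0.1 0; 0 0.05 0.1 0"

```text
time: 28.5
tool_pos: [604.5, -89.6, 152.6]
orientation: [[0.238, 0.971, 0.004], [0.971, -0.238, -0.001], [0.0, 0.004, -1.0]]
ft_force: [5.4, -3.3, 0.6]
grip_width: 12.6
```

>>> step_arm --deltas "0 0.02 0.05 0; 0 0.05 0.1 0; 0 0.05 0.1 0; 0 0.05 0.1 0"

```text
time: 29.0
tool_pos: [604.9, -89.7, 151.6]
orientation: [[0.238, 0.971, 0.004], [0.971, -0.238, -0.001], [0.0, 0.004, -1.0]]
ft_force: [3.8, -3.5, 1.0]
grip_width: 12.7
```

>>> step_arm --deltas "0 0.02 0.05 0; 0 0.05 0.1 0; 0 0.05 0.1 0; 0 0.05 0.1 0"

```text
time: 29.5
tool_pos: [605.2, -89.8, 150.5]
orientation: [[0.238, 0.971, 0.004], [0.971, -0.238, -0.001], [0.0, 0.004, -1.0]]
ft_force: [3.1, -3.2, 3.2]
grip_width: 12.4
```

>>> step_arm --deltas "0 0.02 0.05 0; 0 0.05 0.1 0; 0 0.05 0.1 0; 0 0.05 0.1 0"

```text
time: 30.0
tool_pos: [605.6, -89.9, 149.3]
orientation: [[0.238, 0.971, 0.003], [0.971, -0.238, -0.001], [0.0, 0.003, -1.0]]
ft_force: [3.1, -2.9, 4.7]
grip_width: 12.7
```

```bash
python3 -c "
from h import *
st()"
```

```text
time 30.00 tilt 0.367 R 261.2 s 243.8 z 93.8 | load(tang) -3.0 radial 5.1 fs 3.7 fz 4.7 fy -2.1 grip 12.7
```

The load has turned negative (−3 N, against +1 N carried), so the board rests on the pawl at about 0.36. I'll relax that and open the fingers.

>>> step_arm --deltas "0 0 -0.06 0; 0 0 -0.06 0; 0 0 -0.06 0"

```text
time: 30.38
tool_pos: [605.5, -89.9, 149.8]
orientation: [[0.238, 0.971, 0.003], [0.971, -0.238, -0.001], [0.0, 0.003, -1.0]]
ft_force: [3.2, -3.3, 4.0]
grip_width: 12.5
```

>>> step_arm --deltas "0 0 0 0; 0 0 0 0; 0 0 0 0; 0 0 0 0" --hand 5

```text
time: 30.88
tool_pos: [603.8, -89.2, 148.1]
orientation: [[0.238, 0.971, -0.001], [0.971, -0.238, 0.001], [0.0, -0.001, -1.0]]
ft_force: [0.5, -0.4, -0.8]
grip_width: 50.4
```

Run:
```python
from h import *
st();save('scene','s6.png');c=calibration('scene')
a=cv2.resize(cv2.imread('pics/s6.png')[130:260,180:345],None,fx=4.6,fy=4.6,interpolation=cv2.INTER_CUBIC)
Y=np.array([.236,.9717,0])
for t in(.30,.35,.4):
    P=H+X*260*np.cos(t)+np.array([0,0,260*np.sin(t)])
    print(t,[((proj(c,P+k*Y)-[180,130])*4.6).round() for k in(80,-80)])
cv2.imwrite('pics/s6c.png',cv2.convertScaleAbs(a,alpha=1.3))
```

```text
time 30.88 tilt 0.366 R 259.0 s 241.8 z 92.6 | load(tang) 0.9 radial 0.3 fs 0.6 fz -0.8 fy -0.3 grip 50.4
0.3 [array([360., 358.]), array([ 85., 313.])]
0.35 [array([361., 336.]), array([ 85., 292.])]
0.4 [array([363., 314.]), array([ 86., 269.])]
```

View pics/s6c.png

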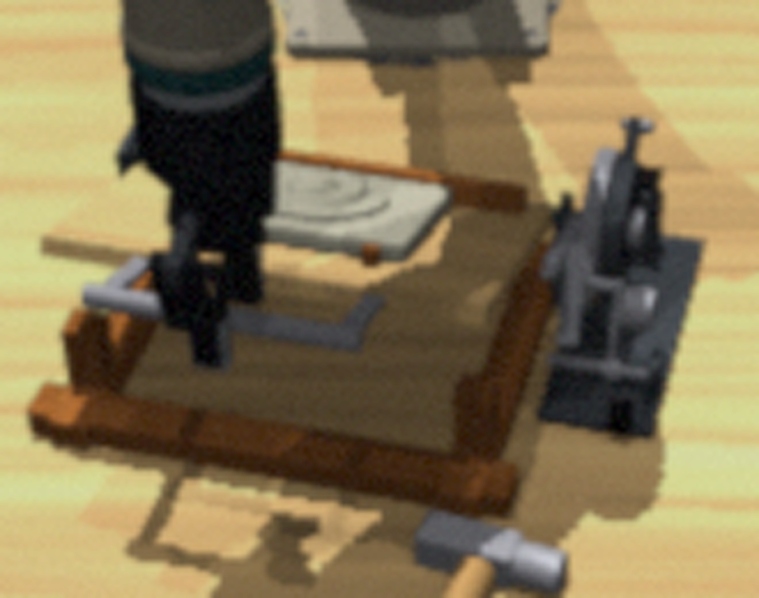

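The bar ends at (85,294) and (361,337) match the prediction for 0.35, so the board is propped on the lowest notch. The open fingers carry no load, so I'll retract straight up.

>>> step_arm --deltas "0 0.2 -0.5 0; 0 0.2 -1.5 0; 0 0.2 -3 0; 0 0.2 -5 0; 0 0.2 -8 0; 0 0.2 -12 0; 0 0.2 -16 0; 0 0.2 -20 0; 0 0.2 -20 0; 0 0.2 -20 0; 0 0.2 -20 0"

```text
time: 32.3
tool_pos: [605.5, -89.7, 347.4]
orientation: [[0.238, 0.971, -0.002], [0.971, -0.238, 0.0], [-0.0, -0.002, -1.0]]
ft_force: [-0.3, -0.6, -0.2]
grip_width: 49.8
```

Run:
```python
from h import *
st();save('scene','s7.png');save('top','t7.png');st()
a=cv2.imread('pics/s6.png',0).astype(int);b=cv2.imread('pics/s7.png',0).astype(int);s1=cv2.imread('pics/s1.png',0).astype(int)
print('bar end strip diff',np.abs(a-b)[185:210,195:212].mean())
for n,(y,x) in dict(tin=(220,122),bal=(203,435),mallet=(280,272)).items():
    p=s1[y-25:y+25,x-20:x+20].astype(np.uint8);r=cv2.matchTemplate(b[y-40:y+40,x-35:x+35].astype(np.uint8),p,cv2.TM_CCOEFF_NORMED);_,m,_,l=cv2.minMaxLoc(r);print(n,'shift px',l[0]-15,l[1]-15,round(m,3))
```

```text
time 32.30 tilt 0.875 R 380.2 s 243.6 z 291.9 | load(tang) -0.0 radial -0.2 fs -0.2 fz -0.2 fy -0.6 grip 49.8
time 32.40 tilt 0.875 R 380.3 s 243.8 z 291.9 | load(tang) 0.3 radial -0.4 fs -0.0 fz -0.5 fy -0.4 grip 49.9
bar end strip diff 2.5788235294117645
tin shift px 0 0 0.999
bal shift px 0 0 0.863
mallet shift px 0 0 0.569
```

```bash
python3 -c "
from h import *
print(finish_job())"
```

```text
the job is handed in; nothing more can be done
None
```

The board is propped on its lowest notch and let go, and I handed the job in at about 32 s of the 72 s allowed. `finish_job` gives no verdict.

**What I did:**
- **Lift:** I pinched the bar with the board on its top notch (0.77 rad) and lifted in small, force-checked steps. The buffer met at about 1.21 rad. I stopped at about 1.235 rad, some 7 N above the carried weight.
- **Pawl over:** The pictures showed the pawl tipped back and settled, so I lowered the board slowly past all the notches.
- **Flat:** The bar ends matched the flat prediction to within a pixel, and the pawl was leaning on the sector again.
- **Prop:** I raised the board to about 0.44 rad, lowered it until the pawl took the load, opened the fingers and lifted clear.

**Last checks:**
- **Tilt:** With the fingers open, the bar ends matched a tilt of 0.35 rad. After I retracted, one end of the bar looked almost unchanged.
- **Forces:** They were near zero with the tool well above the board.
- **Bystanders:** Tin, baluster and mallet showed no shift. The match for the mallet was weak (0.57), probably because of shadows.

**What disagreed:**
- **At the flat stop:** The arm pressed down with about 21 N for a moment before I backed off, more than I meant to. The tilt worked out from the tool's position read 0.018 rad there, not 0; the bar may have slipped a few millimetres in the fingers.
- **Carried load:** It measured a little below the stated 2 to 4 N for the flat board, perhaps from force-sensor error.

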